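Flip the pantry status plate to green

ROBOT

A 6-joint arm with a two-finger parallel gripper is mounted at the origin on the work surface. World frame = base frame: x ahead of the robot, y to its left, z up, the work surface at z = 0. Lengths are in m, angles in rad, forces in N, time in s.
With the tool pointing down it reaches from about 0.35 to 0.775 m from the base axis. Payload 5.5 kg.
Tool frame: the origin (TCP) lies on the centre line of the jaws, within the pads' length; the fingertips stand 17 mm ahead of it and the grasp point (between the pads) lies 2 mm behind it; y points along the fingers, x is the direction in which the jaws open and shut, and the axes are right-handed (so a half turn about y gives the same grasp; the last joint's range is limited). The gripper opens to 85 mm and grips with 20 to 120 N. Pads are 22 mm wide; open, the fingers measure 114 mm over their backs; the gripper's body (76 mm by 85 mm) begins 54 mm behind the grasp point. The pads swing forward as they close: fully open they stand 13 mm farther back than shut.
Start: joints at [-1.346, 0.313, 0.046, 1.304, 0, 1.431], TCP at [0.205, -0.537, 0.248] pointing down, gripper open.
Joint ranges: [-2.76, 2.76], [-0.86, 1.69], [-1.03, 1.26], [-2.2, 2.34], [-1.47, 1.5], [-3.14, 3.14]. Speed limits (rad/s): [2.57, 2.57, 3.14, 3.14, 3.14, 3.14].

INTERFACE

Orientations are given as [roll, pitch, yaw] about the fixed x, y, z axes, in that order (R = Rz(yaw) Ry(pitch) Rx(roll)).
In Python, from workcell import robot gives the robot as it stands.
- The arm moves only by the tool jog_arm, never from a script. Its argument "deltas" is a list that holds one entry, the list of rows, each a list of 6 numbers: the shift along the tool's x, y, z in m, then the turn, a rotation vector about the tool's x, y, z in degrees. A call has 1 to 10 rows; each row is the pose to reach, as a shift and turn from the pose commanded when the call began, along the tool's axes at that moment; what a row does not reach only later rows make up. A row lasts 1/8 s, in which the tool goes at most 62.5 mm and 10.7 degrees, less where a joint would pass 70% of its speed; a pose out of reach is approached as far as the arm can. A call with a gripper value outside its range is refused whole. "gripper" is the finger opening in m, from 0 to 0.0854, set as the call begins (left out, the last holds). The fingers move at their own pace and stop on an object; "squeeze" is the grip in N (left out, the last holds). Time passes only in rows, so rows that repeat a pose let the fingers close. It gives the time, the measured TCP pose, the force and the opening at its end, in the units of the state.
- robot.get_obs(): the state, without advancing time (a new reading comes with each control period).
- robot.get_image(name): name is "scene" or "side" or "wrist"; returns a dict with "frame" (384x512x3 uint8, blue, green, red), "vertical_fov" (degrees; the focal length in pixels is half the picture's height over the tangent of half this angle, whatever the lens; pixels are square), "cx", "cy" (the principal point, pixels), "cam_to_world" (4x4, takes a point from camera to world coordinates). Camera axes: x right, y up, looking along -z (the intrinsics and any distortion apply to the point x, -y, -z); pixel columns grow to the right and rows downward; lengths in m; the calibration is good to about 2 mm. A picture is of the moment at which its call begins. There is no depth.
- robot.close_job(): hands the job in, once; it reports no verdict.
The state is a dict: "t": time; "joint_positions": joint angles; "qd": joint speeds; "joint_efforts": joint torques, N m; "tool_pos": TCP position; "tool_rot": TCP orientation; "wrist_force": force on the tool from outside, world axes, zero at the start; "torque": the same for the moment, N m; "opening": finger opening in m.
Only numpy, scipy, OpenCV 4.12 (cv2) and the standard library are available. Lean on these libraries where they do the work, as an engineer would, in place of code of your own. Each camera call takes 0.05 s, during which the arm holds its last target. There are 200 camera calls.

TASK

Two small plates, red on one face and green on the other, stand upright in their holders on the break-room counter with one face looking out to the room, away from the robot. One still shows red to the room: lift it clear out of its holder, flip it round and seat it fully back in the same holder, upright, with its green face to the room, then let go. Leave the other plate, which already shows green, as it stands.

Things in the scene. Friction and masses are not known exactly. Their poses are not given: they have to be found in the camera images.
- plate_mid (a point): Centre of the plate to flip (red to the room at first): rigid, 90 mm wide, 120 tall, 12 thick, 150 g, standing on edge. Half its thickness is green (white ring on the face), half red (white bar): both colours show on the top edge. The point is 60 mm below the top. Axes: x out of the green face, y along the width, z up the height. Pinch it across the thickness near the top; the lowest 36 mm is in the holder.
- stand: Its holder, fixed: dark steel base 90 x 120 mm, 12 thick; two aluminium rails make a slot 15 mm wide, 20 deep, open at the ends, with a mouth flared to 33 mm; rail tops 48 mm above the counter. Origin: underside centre of the base, below mid-slot. x to its front (the room side, away from the robot within 15 degrees), y along the slot, z up. Seated, the plate rests on the base, its centre 72 mm above the origin.
- stand_front (a point): Yellow dot on the front part of that holder's base, 34 mm in front of the middle of the slot and 12 mm above the counter: it marks the side that looks to the room.
- other_plate_mid (a point): Centre of the other plate, the same in size and colours, which already shows green to the room in a holder of the same kind, at least 200 mm away: leave it alone. Same axes as the first plate.
Things that resemble listed ones, but are neither listed nor needed, are in the scene too. What is shaped like the part that bears plate_mid but blue is not meant.

How it is judged:
On the way:
1. the red-showing plate is lifted clear out of its holder (z of plate_mid in the frame of stand above 0.11 m), for 0.1 s.
At the end, for the whole second after the job is handed in: The plate stands still (slight rocking allowed) in its own holder, green face to the room, either end up: centre within 15 mm of mid-slot across and 25 mm along it, lower edge down on the base (centre 64 to 80 mm above the counter), square to the slot, upright within 15 degrees (x of plate_mid in the frame of stand between -0.015 and 0.015 m and y of plate_mid in the frame of stand between -0.025 and 0.025 m and z of plate_mid in the frame of stand between 0.064 and 0.08 m and angle between the z axis of plate_mid and the z axis of stand, either way round below 0.26 rad and angle between the x axis of plate_mid and the x axis of stand, either way round below 0.3 rad and x of stand_front in the frame of plate_mid above 0.01 m and linear speed of plate below 0.02 m/s and angular speed of plate below 1 rad/s); the robot touches nothing.
It fails at once if the other plate is disturbed (moved by more than 15 mm or turned) (distance of other_plate_mid from where it was at the start of the episode above 0.015 m or angle between other_plate_mid's own z axis and vertical above 0.35 rad).
It also fails if it takes over 42 s, if anything falls off the work surface, if the arm or the gripper's body presses on something with over 40 N, if the wrist force passes 120 N, or if a joint passes its speed limit or range.

## Working session

There is one attempt and no reset: what is moved stays moved. The work goes in short steps, Python scripts to look and compute and a tool call to move; the robot and the scene stay as the last step left them, time stands still between calls to the robot, and variables do not carry over. Pictures are saved under pics/ and viewed, about 8 in all and at most 12, crops included, and the job is handed in when it is done.

Besides the shell and the picture viewer there is one more tool, called as name(argument=value, ...) on one line, values as JSON. jog_arm: Moves the arm, as the interface text tells. Its arguments: {"type":"object","properties":{"deltas":{"type":"array","items":{"type":"array","items":{"type":"array","items":{"type":"number"}}}},"gripper":{"type":"number"},"squeeze":{"type":"number"}},"required":["deltas"]}

```bash
ls; mkdir -p pics
python3 - <<'E'
from workcell import robot
import cv2,numpy as np
o=robot.get_obs();print(o['t'],o['tool_pos'],o['tool_rot'])
ims=[]
for n in ["scene","side"]:
    d=robot.get_image(n);cv2.imwrite(f'pics/{n}0.png',d['frame']);np.savez(f'pics/{n}0.npz',**d)
    print(n,{k:v for k,v in d.items() if k!='frame'})
    ims.append(d['frame'])
E
```

```text
pics
0.0 [ 0.20500809 -0.53670888  0.24742691] [-1.57055408  0.00176918 -1.20605531]
scene {'vertical_fov': 57.35664619549685, 'cx': 251.82525943084104, 'cy': 191.78628700669967, 'cam_to_world': array([[ 0.08526971, -0.5486859 ,  0.83166872,  1.07465499],
       [ 0.99619877,  0.06186757, -0.06132216, -0.04746698],
       [-0.01780672,  0.83373628,  0.55187565,  0.43878091],
       [ 0.        ,  0.        ,  0.        ,  1.        ]])}
side {'vertical_fov': 43.263630713770546, 'cx': 259.64998513458943, 'cy': 188.52142747891628, 'cam_to_world': array([[ 0.78924258,  0.43894653, -0.42944395,  0.19771677],
       [-0.61398219,  0.55148043, -0.56470807, -0.4319551 ],
       [-0.01104672,  0.70936259,  0.70475718,  0.603516  ],
       [ 0.        ,  0.        ,  0.        ,  1.        ]])}
```

View pics/scene0.png

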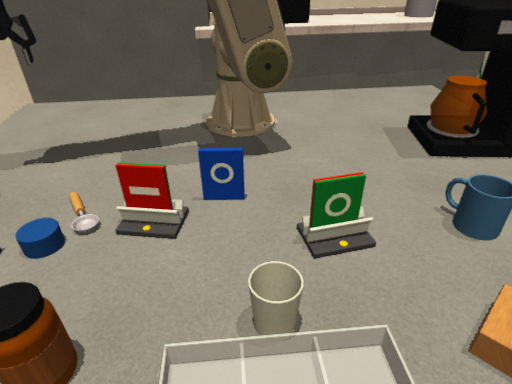

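View pics/side0.png

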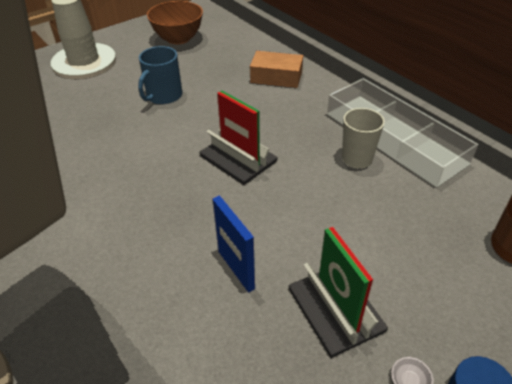

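```bash
cat > h.py <<'E'
import numpy as np,cv2
def ray(d,uv):
    f=192/np.tan(np.radians(float(d['vertical_fov']))/2);T=d['cam_to_world']
    v=np.array([(uv[0]-d['cx'])/f,-(uv[1]-d['cy'])/f,-1.]);return T[:3,3],T[:3,:3]@v
def onplane(d,uv,z):
    o,v=ray(d,uv);return (o+v*(z-o[2])/v[2]).round(4)
def blobs(fr,col,amin=15):
    h=cv2.cvtColor(fr,cv2.COLOR_BGR2HSV);H,S,V=cv2.split(h)
    if col=='red': m=((H<6)|(H>174))&(S>170)&(V>60)
    if col=='green': m=(H>45)&(H<80)&(S>120)&(V>40)
    if col=='yellow': m=(H>20)&(H<35)&(S>150)&(V>120)
    m=m.astype(np.uint8)
    c,_=cv2.findContours(m,cv2.RETR_EXTERNAL,cv2.CHAIN_APPROX_NONE)
    return [x for x in c if cv2.contourArea(x)>amin]
def quad(c):
    return cv2.approxPolyDP(c,0.04*cv2.arcLength(c,True),True)[:,0]
E
python3 - <<'E'
from h import *
for n in ['scene','side']:
    d=np.load(f'pics/{n}0.npz')
    for col in ['red','green','yellow']:
        for c in blobs(d['frame'],col):
            m=cv2.moments(c);uv=(m['m10']/m['m00'],m['m01']/m['m00'])
            q=quad(c);print(n,col,cv2.contourArea(c),np.round(uv,1),q.tolist())
            if col=='yellow':print('  dot',onplane(d,uv,.012))
            else:print('  z=.132',[onplane(d,p,.132)[:2].tolist() for p in q])
E
python3 - <<'E'
import cv2,numpy as np
a=cv2.imread('pics/scene0.png')[150:245,105:200];b=cv2.imread('pics/side0.png')[85:185,195:285]
cv2.imwrite('pics/c.png',np.hstack([cv2.resize(a,(400,400),interpolation=0),cv2.resize(b,(360,400),interpolation=0)]))
E
```

```text
scene red 22.5 [336.  176.3] [[362, 173], [314, 180]]
  z=.132 [[0.5756, 0.1782], [0.5886, 0.0922]]
scene red 1843.0 [143.9 186.2] [[116, 165], [127, 206], [170, 208], [163, 167]]
  z=.132 [[0.4969, -0.2511], [0.6299, -0.2039], [0.6423, -0.1384], [0.5145, -0.1645]]
scene green 2069.5 [336.9 199.9] [[365, 175], [315, 182], [311, 226], [357, 218]]
  z=.132 [[0.5826, 0.1809], [0.5949, 0.0923], [0.7063, 0.0602], [0.6957, 0.1284]]
scene yellow 35.0 [343.1 243.1] [[339, 242], [340, 245], [345, 246], [347, 244], [347, 242], [343, 240]]
  dot [0.6159 0.1484 0.012 ]
scene yellow 27.0 [145.9 227.6] [[150, 227], [148, 225], [143, 226], [142, 228], [143, 230], [147, 230]]
  dot [ 0.5331 -0.2134  0.012 ]
side red 183.0 [354.2 265.2] [[330, 228], [370, 281], [358, 330], [371, 278]]
  z=.132 [[0.5114, -0.1663], [0.4917, -0.2532], [0.4357, -0.2882], [0.4957, -0.2511]]
side red 1521.5 [238.  123.9] [[219, 92], [222, 136], [256, 158], [256, 113]]
  z=.132 [[0.5756, 0.1769], [0.5103, 0.0737], [0.5201, -0.0003], [0.5882, 0.0882]]
side green 2308.5 [342.6 278.3] [[327, 229], [320, 277], [355, 328], [367, 281]]
  z=.132 [[0.5072, -0.1652], [0.4502, -0.2134], [0.4349, -0.2845], [0.489, -0.2511]]
```

View pics/c.png

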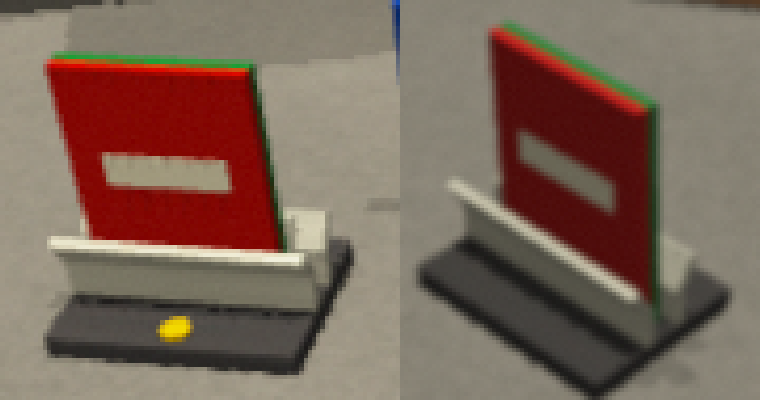

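The scene view shows the target on the left: red face with a bar, yellow dot at about (146,228). The other plate is green with its dot at (343,243), and the blue decoy is at (222,175). The crops confirm the edge is red in front and green behind. The dot and both views' top edges agree within about 2 mm: centre (0.500,-0.2075), stand yaw about -12°. I'll move above it.

jog_arm(deltas=[[[-0.202,0,0.393,0,-57,0],[-0.202,0,0.393,0,-57,0],[-0.202,0,0.393,0,-57,0],[-0.202,0,0.393,0,-57,0],[-0.202,0,0.393,0,-57,0],[-0.202,0,0.393,0,-57,0],[-0.202,0,0.393,0,-57,0],[-0.202,0,0.393,0,-57,0],[-0.202,0,0.393,0,-57,0],[-0.202,0,0.393,0,-57,0]]], gripper=0.06, squeeze=40)

```text
t: 1.35
tool_pos: [0.4993, -0.2094, 0.2481]
tool_rot: [-1.571, 0.001, -0.213]
wrist_force: [-1.0, 0.6, -0.2]
opening: 0.06
```

Run:
```python
from workcell import robot
from h import *
o=robot.get_obs();print(o['t'],o['tool_pos'],o['tool_rot'],o['joint_positions'])
d=robot.get_image('wrist');cv2.imwrite('pics/w1.png',d['frame']);np.savez('pics/w1.npz',**d)
for col in ['red','green','yellow']:
    for c in blobs(d['frame'],col):
        m=cv2.moments(c);uv=(m['m10']/m['m00'],m['m01']/m['m00'])
        q=quad(c);print(col,cv2.contourArea(c),np.round(uv,1),q.tolist())
        if col=='yellow':print('  dot',onplane(d,uv,.012))
        else:print('  z=.132',onplane(d,uv,.132),[onplane(d,p,.132)[:2].tolist() for p in q])
```

```text
1.35 [ 0.49934168 -0.20937975  0.24811267] [-1.57108185e+00  6.00481529e-04 -2.13024809e-01] [-5.45087190e-01  2.48381520e-01 -4.20014927e-02  1.28088791e+00
 -4.65679400e-04  1.23873397e+00]
red 479.0 [264.4 186.1] [[262, 134], [266, 239]]
  z=.132 [ 0.5059 -0.2012  0.132 ] [[0.5134, -0.1553], [0.4964, -0.2534]]
green 489.5 [257.6 186.9] [[257, 134], [260, 239]]
  z=.132 [ 0.4997 -0.2006  0.132 ] [[0.5092, -0.1544], [0.4907, -0.2522]]
yellow 67.5 [286.7 166.8] [[286, 162], [282, 165], [282, 168], [287, 172], [291, 169], [291, 164]]
  dot [ 0.5351 -0.2143  0.012 ]
```

View pics/w1.png

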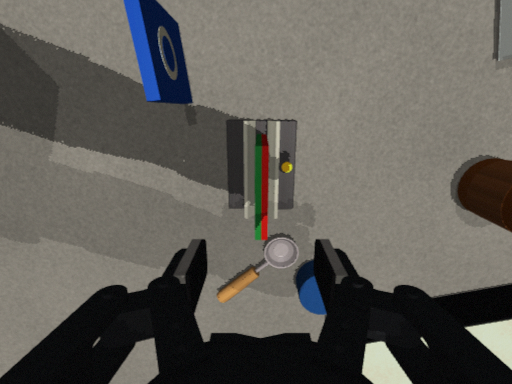

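The wrist view shows the plate's green/red top edge at columns 257–265 and the dot at (287,167). Centre is about (0.5015,-0.207), which agrees. The fingers straddle it clear of the decoy and spoon, so I'll descend and grip.

jog_arm(deltas=[[[0.002,0.05,0.0025,0,0,0],[0.002,0.09,0.0025,0,0,0],[0.002,0.115,0.0025,0,0,0],[0.002,0.13,0.0025,0,0,0],[0.002,0.138,0.0025,0,0,0],[0.002,0.138,0.0025,0,0,0]]])

```text
t: 2.15
tool_pos: [0.5027, -0.2068, 0.1105]
tool_rot: [-1.571, -0.0, -0.212]
wrist_force: [-0.3, 0.6, 1.3]
opening: 0.0601
```

jog_arm(deltas=[[[0,0,0,0,0,0],[0,0,0,0,0,0],[0,0,0,0,0,0],[0,0,0,0,0,0],[0,0,0,0,0,0],[0,0,0,0,0,0]]], gripper=0.0, squeeze=50)

```text
t: 2.9
tool_pos: [0.5028, -0.2063, 0.111]
tool_rot: [-1.571, -0.001, -0.211]
wrist_force: [-3.2, -0.2, 5.3]
opening: 0.0114
```

jog_arm(deltas=[[[0,-0.01,0,0,0,0],[0,-0.03,0,0,0,0],[0,-0.06,0,0,0,0],[0,-0.1,0,0,0,0],[0,-0.13,0,0,0,0],[0,-0.13,0,0,0,0],[0,-0.13,0,0,0,0]]])

```text
t: 3.78
tool_pos: [0.5023, -0.206, 0.2393]
tool_rot: [-1.57, 0.001, -0.211]
wrist_force: [-0.7, 0.2, -2.1]
opening: 0.0109
```

jog_arm(deltas=[[[0,0,0,0,-9,0],[0,0,0,0,-18,0],[0,0,0,0,-27,0],[0,0,0,0,-36,0],[0,0,0,0,-45,0],[0,0,0,0,-54,0],[0,0,0,0,-63,0],[0,0,0,0,-72,0],[0,0,0,0,-81,0],[0,0,0,0,-90,0]]])

```text
t: 5.03
tool_pos: [0.5018, -0.2057, 0.2381]
tool_rot: [-1.567, -0.001, 1.365]
wrist_force: [-0.8, 0.3, -2.6]
opening: 0.0114
```

jog_arm(deltas=[[[0,0,0,0,-9,0],[0,0,0,0,-18,0],[0,0,0,0,-27,0],[0,0,0,0,-36,0],[0,0,0,0,-45,0],[0,0,0,0,-54,0],[0,0,0,0,-63,0],[0,0,0,0,-72,0],[0,0,0,0,-81,0],[0,0,0,0,-90,0]]])

```text
t: 6.28
tool_pos: [0.5018, -0.2057, 0.2381]
tool_rot: [-1.572, -0.003, 2.936]
wrist_force: [0.3, -0.4, -1.4]
opening: 0.0113
```

jog_arm(deltas=[[[0,0,0,0,0,0],[0,0,0,0,0,0],[0,0,0,0,0,0]]])

```text
t: 6.65
tool_pos: [0.5025, -0.2062, 0.2399]
tool_rot: [-1.571, -0.001, 2.929]
wrist_force: [0.1, 0.3, -1.1]
opening: 0.0115
```

Run:
```python
from workcell import robot
from h import *
o=robot.get_obs();print(o['t'],o['tool_pos'],o['tool_rot'],o['opening'])
F=[]
for n in ['scene','side','wrist']:
    d=robot.get_image(n);np.savez(f'pics/{n}2.npz',**d);F.append(d['frame'])
    for col in ['red','green','yellow']:
        for c in blobs(d['frame'],col):
            q=quad(c);print(n,col,cv2.contourArea(c),q.tolist())
            if col=='yellow':print('  dot',onplane(d,q.mean(0),.012))
a=cv2.resize(F[0][60:250,60:260],(400,380),interpolation=2);b=cv2.resize(F[2],(400,300))
c=np.zeros((380,800,3),np.uint8);c[:,:400]=a;c[:300,400:]=b;cv2.imwrite('pics/c2.png',c)
```

```text
6.65 [ 0.50253611 -0.20616344  0.23990307] [-1.57094441e+00 -5.98428988e-04  2.92900716e+00] 0.011490740550995993
scene red 22.5 [[362, 173], [314, 180]]
scene green 2069.5 [[365, 175], [315, 182], [311, 226], [357, 218]]
scene green 189.0 [[124, 121], [123, 128], [127, 133], [135, 135], [139, 132], [139, 126], [134, 120]]
scene green 2362.0 [[99, 95], [116, 161], [163, 163], [152, 97], [129, 96], [146, 127], [131, 141]]
scene yellow 35.0 [[339, 242], [340, 245], [345, 246], [347, 244], [347, 242], [343, 240]]
  dot [0.6161 0.149  0.012 ]
scene yellow 24.0 [[149, 227], [146, 225], [142, 228], [143, 230], [147, 230]]
  dot [ 0.5342 -0.2142  0.012 ]
side red 2586.5 [[332, 178], [327, 222], [367, 273], [386, 201], [364, 178], [364, 233]]
side red 53.5 [[337, 150], [339, 158], [336, 161], [341, 164], [343, 156], [341, 151]]
side red 1510.0 [[218, 93], [222, 135], [256, 158], [256, 113]]
side green 161.0 [[366, 172], [389, 201], [372, 270], [391, 199]]
wrist red 2102.5 [[260, 153], [264, 337]]
wrist green 2066.0 [[253, 153], [259, 337]]
wrist yellow 74.5 [[238, 167], [232, 167], [230, 170], [233, 176], [239, 175], [240, 170]]
  dot [ 0.5346 -0.2139  0.012 ]
```

View pics/c2.png

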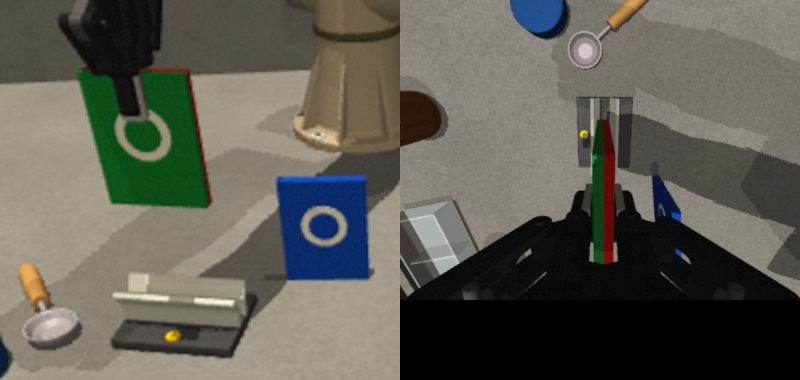

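The plate hangs upright with its green ring face to the room, on the dot's side, directly over the slot. I'll lower it gently.

jog_arm(deltas=[[[0.0007,0.04,0,0,0,0],[0.0007,0.075,0,0,0,0],[0.0007,0.09,0,0,0,0],[0.0007,0.097,0,0,0,0],[0.0007,0.103,0,0,0,0],[0.0007,0.109,0,0,0,0],[0.0007,0.115,0,0,0,0],[0.0007,0.115,0,0,0,0]]])

```text
t: 7.8
tool_pos: [0.5018, -0.206, 0.1249]
tool_rot: [-1.571, -0.0, 2.93]
wrist_force: [-1.0, -0.6, -1.5]
opening: 0.0114
```

jog_arm(deltas=[[[0,0.003,0,0,0,0],[0,0.006,0,0,0,0],[0,0.009,0,0,0,0],[0,0.012,0,0,0,0],[0,0.012,0,0,0,0]]])

```text
t: 8.43
tool_pos: [0.5018, -0.2061, 0.1128]
tool_rot: [-1.571, -0.001, 2.93]
wrist_force: [-2.4, 0.7, -2.1]
opening: 0.0115
```

jog_arm(deltas=[[[0,0.001,0,0,0,0],[0,0.002,0,0,0,0],[0,0.002,0,0,0,0]]])

```text
t: 8.8
tool_pos: [0.5019, -0.2061, 0.1112]
tool_rot: [-1.571, -0.0, 2.93]
wrist_force: [-2.5, -0.4, -1.4]
opening: 0.0115
```

jog_arm(deltas=[[[0,0,0,0,0,0],[0,0,0,0,0,0],[0,0,0,0,0,0],[0,0,0,0,0,0],[0,0,0,0,0,0],[0,0,0,0,0,0]]], gripper=0.06)

```text
t: 9.55
tool_pos: [0.502, -0.2062, 0.1113]
tool_rot: [-1.571, 0.0, 2.93]
wrist_force: [-0.1, -0.5, -0.3]
opening: 0.06
```

jog_arm(deltas=[[[0,-0.01,0,0,0,0],[0,-0.03,0,0,0,0],[0,-0.06,0,0,0,0],[0,-0.1,0,0,0,0],[0,-0.14,0,0,0,0],[0,-0.14,0,0,0,0],[0,-0.14,0,0,0,0]]])

```text
t: 10.42
tool_pos: [0.5019, -0.2061, 0.2514]
tool_rot: [-1.571, 0.0, 2.93]
wrist_force: [0.0, 0.4, -0.3]
opening: 0.06
```

Run:
```python
from workcell import robot
from h import *
o=robot.get_obs();print(o['t'],o['tool_pos'],o['opening'])
F=[]
for n in ['scene','side','wrist']:
    d=robot.get_image(n);F.append(d['frame'])
    for col in ['red','green']:
        for c in blobs(d['frame'],col):
            q=quad(c);print(n,col,cv2.contourArea(c),q.tolist(),[onplane(d,p,.132)[:2].tolist() for p in q])
a=cv2.resize(F[0][130:250,100:220],(400,400),interpolation=2);b=cv2.resize(F[1][200:360,270:400],(325,400))
cv2.imwrite('pics/c3.png',np.hstack([a,b]))
```

```text
10.425 [ 0.5019358  -0.20607358  0.25140916] 0.059955665180443964
scene red 22.5 [[362, 173], [314, 180]] [[0.5756, 0.1782], [0.5886, 0.0922]]
scene green 2069.5 [[365, 175], [315, 182], [311, 226], [357, 218]] [[0.5826, 0.1809], [0.5949, 0.0923], [0.7063, 0.0602], [0.6957, 0.1284]]
scene green 1851.0 [[118, 165], [129, 206], [172, 208], [165, 167]] [[0.4973, -0.2474], [0.6303, -0.2009], [0.6426, -0.1354], [0.5149, -0.1609]]
side red 2374.5 [[327, 227], [319, 275], [354, 327], [366, 278]] [[0.5095, -0.1627], [0.4512, -0.2106], [0.4349, -0.283], [0.4912, -0.2475]]
side red 1512.0 [[218, 93], [221, 134], [256, 158], [255, 112]] [[0.5725, 0.1754], [0.512, 0.0787], [0.5201, -0.0003], [0.5886, 0.0915]]
side green 124.5 [[330, 226], [369, 278], [357, 328], [370, 276]] [[0.5137, -0.1639], [0.4939, -0.2497], [0.4366, -0.2859], [0.4969, -0.2485]]
wrist red 498.5 [[261, 137], [264, 241]] [[0.4895, -0.2591], [0.5075, -0.1606]]
wrist green 457.5 [[255, 137], [258, 240]] [[0.4946, -0.2601], [0.513, -0.1629]]
```

View pics/c3.png

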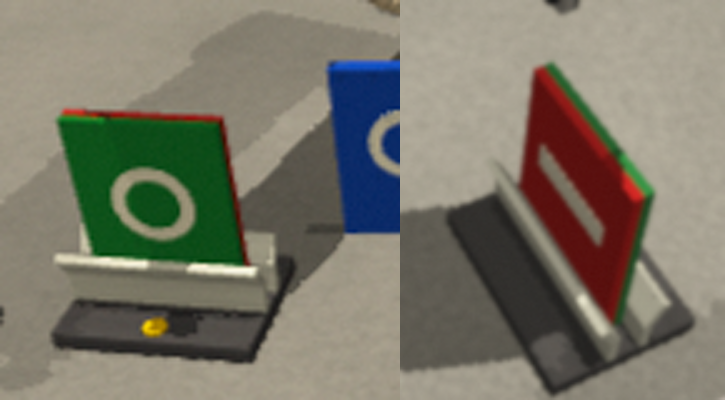

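The plate is seated. Its top corners at (118,165) and (165,167) are within 2 px of the original, the green ring faces the room, and the other plate hasn't moved. I'll hand the job in.

```bash
python3 -c "
from workcell import robot
print(robot.close_job())"
```

```text
the job is handed in; nothing more can be done
None
```

I flipped the red-showing plate and put it back in its own holder with the green face to the room. I handed the job in at about 10.6 s of the 42 s allowed. I gripped it near the top, lifted it about 130 mm, turned it 180° about the vertical, lowered it, let go and backed off 140 mm.

- **Seating:** the plate stands upright with its top corners within about 2 px of where they started. That is about 3.5 mm of shift along the slot and under 1 mm across it.
- **Contact:** the wrist force reads near zero with the gripper open and clear above the plate. While lowering there was no clear push from the base, so I judge it fully down from the height at release (within 0.5 mm of the grasp height) and the final pictures.
- **Other plate:** its outline in the scene camera is identical to the start.
- **Disagreement:** the wrist camera's estimate of the plate centre along the slot differed by about 6 mm from the yellow dot's. The plate's side probably stretched the outline. I used the dot, which the two outside cameras' edge measurements matched within about 2 mm.

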